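# Settle the cuvette box and hold it in the corner of the code reader

## Robot

A 6-joint arm with a two-finger parallel gripper is mounted at the origin on a cart in front of the work surface, level with it; the furniture and walls round the work are solid. World frame = base frame: x ahead of the robot, y to its left, z up, the work surface at z = 0. Lengths are in m, angles in degrees, forces in N, time in s.
With the tool pointing down it reaches from about 0.3 to 0.875 m from the base axis. Payload 6.4 kg.
Tool frame: the origin (TCP) lies between the finger pads; the fingertips stand 14 mm ahead of it and the grasp point (between the pads) lies 5 mm behind it; x points along the fingers, z is the direction in which the jaws open and shut, and the axes are right-handed (so a half turn about x gives the same grasp; the last joint's range is limited). The gripper opens to 88 mm and grips with 3 to 60 N. Pads are 18 mm wide; open, the fingers measure 123 mm over their backs; the gripper's body (75 mm by 187 mm) begins 45 mm behind the grasp point.
Start: joints at [-77.023, 10.359, 92.074, -0, 77.567, -11.82], TCP at [0.241, -0.522, 0.253] pointing down, gripper open.
Joint ranges: [-171.53, 171.53], [-51.25, 118.39], [17.06, 147.69], [-65.23, 245.23], [0, 150.52], [-178.68, 178.68]. Speed limits (degrees/s): [147.25, 147.25, 172.46, 180, 180, 180].

## Interface

Orientations are given as a 3x3 rotation matrix whose columns are the frame's x, y, z axes.
In Python, from workcell import * gives the robot as it stands. Calls block until the motion is done:
- move_pose(position, orientation): joint-space move of the TCP to a pose.
- line_to(position, attitude=None, feed=0.15, stop_force=None): straight line of the TCP; attitude=None keeps the orientation; feed is the mean speed in m/s. With stop_force (N) it stops when the force on the tool has changed by that much, and returns True; else False.
- set_joints(angles): joint-space move.
- gripper_to(opening): finger opening in m; the grip force is fixed at half the most; returns when the fingers have stopped.
- wait(seconds).
- inverse_kinematics(position, orientation): joint angles nearest the present ones, or None.
- get_image(name): name is "scene" or "top" or "wrist"; returns the picture (420x560x3 uint8, red, green, blue); there is no depth.
- camera_info(name): a dict with "fx", "fy", "cx", "cy" (pixels), "rvec" (rotation vector, rad) and "tvec" (3), from world to camera coordinates, as OpenCV has them. Camera axes: x right, y down, z forward; pixel columns grow to the right and rows downward; lengths in m; the calibration is good to about 2 mm. A picture is of the moment at which its call begins: read the wrist's pose just before it. camera_info takes no time and is no camera call; for the wrist camera it gives the pose at the moment of the call.
A pose or a line that the arm cannot do raises IKError and nothing moves.
- close_job(): hands the job in, once; it reports no verdict.
Trained networks look in the newest picture that a camera, given by its name, has taken for a name from the list of things; names that differ only in an ending like _2 or _b are one class to them, and where a whole thing is asked for, a point or a joint stands for the part that bears it (a point fixed in the world has none). Each returns a list of dicts, best first, with "score" (0 to 1); they miss things now and then, are a little off and sometimes report something else, mostly with a low value. They report only what shows in the picture. A call takes as long as a camera call. They do not tell look-alikes from the thing itself.
- look_for(camera, query): "bbox" ([centre column, centre row, width, height] in pixels, round what is visible of it).
- regions_of(camera, query): "region" (420x560 bool, what is visible of it) and "bbox" ([centre column, centre row, width, height] in pixels, round what is visible of it).
- landmark_of(camera, query): "pixel" ([column, row] in pixels: a listed point, or the origin of a listed thing).
Readings, each from a call of its own:
- get_clock(): time.
- get_joint_positions(): joint angles.
- get_qd(): joint speeds.
- get_joint_torque(): joint torques, N m.
- get_position(): TCP position.
- get_tcp_rot(): TCP orientation.
- get_contact_force(): force on the tool from outside, world axes, zero at the start.
- get_wrist_torque(): the same for the moment, N m.
- get_grip_width(): finger opening in m.
Only numpy, scipy, OpenCV 4.12 (cv2) and the standard library are available. Lean on these libraries where they do the work, as an engineer would, in place of code of your own. Each camera call takes 0.05 s, during which the arm holds its last target. There are 200 camera calls.

## Task

Pick up the oblong cuvette box, lift it about 15 cm off the bench and tip it end-down by about 35 degrees for a second so that the loose cuvettes inside slide to one end, then bring it level again while still in the air. Set it flat on the glass of the code reader with its long side along the left fence and gently press it into the corner, so that it bears on both fences at once. Finish while still holding it there, gripped and pressed against both fences, and leave everything else on the bench where it stands.

Things in the scene. Friction and masses are not known exactly. Their poses are not given: they have to be found in the camera images.
- box_center (a point): Centre of the cuvette box (half-way up): a loose closed white oblong box, 62 (x) x 100 (y) x 38 mm high, about 0.12 kg, lid fixed. It stands on the bench at the start, so this point is then 19 mm up. Its x axis is the short side (62 mm, the width to grip), y the long side, z up. Both ends are alike.
- cuvette_box: The same cuvette box; this origin is the centre of its underside, same axes. Room for tipping it: over the middle of the bench; a wall rises 0.48 m left of the robot's middle and an open centrifuge stands behind, from 0.68 m ahead.
- reader: Code reader: fixed grey flatbed housing, 200 (x) x 170 (y) mm, somewhat turned, with a dark glass pane 161 x 131 mm in the middle of its top; the glass is 36 mm above the bench. Origin: centre of its underside on the bench; x points to its far side, y to its left, z up. Two low fences on top form a corner at its far left.
- corner (a point): The inner corner of the reader: where the inner faces of the two fences would meet, at glass level (x = +80, y = +65, z = +36 mm from the reader's origin). Axes as the reader's. The box seated there, long side along x, has its centre at x = +30, y = +34, z = +55 mm from the reader's origin.
- fence_far: Far fence, fixed aluminium bar along the reader's y, 8 mm thick, 88 mm long; its top is 10 mm above the glass, so a gripper must keep its fingers higher than that. Its inner face looks to the reader's -x, 4 mm from this origin. Origin: centre of the bar's underside, 2 mm below the glass.
- fence_left: Left fence, the same bar along the reader's x, 118 mm long; its top is 10 mm above the glass. The fences and glass are rigid; friction of the box on them can take several newtons, so a push of some 7 N may not yet mean contact. Its inner face looks to the reader's -y, 4 mm from this origin. Origin: centre of the bar's underside, 2 mm below the glass.
- timer: Bystander, to be left alone: flat white bench timer, 66x66x18 mm. Origin: centre of its underside.
- parafilm_roll: Bystander, to be left alone: white film roll standing on end, 55 across, 51 high mm. Origin: centre of its underside.
- cryo_box_0: Bystander, to be left alone: white cube-like card freezer box, 71x70x52 mm. Origin: centre of its underside.
Things that resemble listed ones, but are neither listed nor needed, are in the scene too. What is shaped like the cuvette_box but turquoise is not meant.

How it is judged:
By the outcome, as a careful person would: the job done as asked, in the order asked, and still so for the second after the job is handed in, while the arm keeps its last pose, push and grip.
It also fails if it takes over 64 s, if anything falls off the work surface, if the arm or the gripper's body presses on something with over 40 N, if the wrist force passes 120 N, or if a joint passes its speed limit or range.

## Working session

There is one attempt and no reset: what is moved stays moved. The work goes in short steps, each a Python script; the robot and the scene stay as the last script left them, time stands still between calls to the robot, and variables do not carry over. Pictures are saved under pics/ and viewed, about 8 in all and at most 12, crops included, and the job is handed in when it is done.

```bash
mkdir -p pics; ls; cat > h.py <<'E'
from workcell import *
import numpy as np, cv2
def cam(n):
    c=camera_info(n); K=np.array([[c['fx'],0,c['cx']],[0,c['fy'],c['cy']],[0,0,1.]])
    return K,cv2.Rodrigues(np.array(c['rvec'],float))[0],np.array(c['tvec'],float).ravel()
def unproj(C,px,z):
    K,R,t=C; o=-R.T@t; px=np.atleast_2d(np.asarray(px,float))
    d=(np.linalg.inv(K)@np.c_[px,np.ones(len(px))].T).T@R
    return o+d*((z-o[2])/d[:,2])[:,None]
def proj(C,P):
    K,R,t=C; p=(np.atleast_2d(P)@R.T+t)@K.T; return p[:,:2]/p[:,2:]
def save(im,n): cv2.imwrite('pics/'+n,im[:,:,::-1])
E
python3 - <<'E'
from h import *
for n in('top','scene'):
    im=get_image(n); save(im,n+'0.png'); C=cam(n); print(n,-C[1].T@C[2],C[0][0,0])
    for q,z in(('box_center',.019),('corner',.036),('reader',0),('fence_far',.034),('fence_left',.034),('timer',0),('parafilm_roll',0),('cryo_box_0',0)):
        for d in landmark_of(n,q)[:3]: print(q,round(d['score'],2),np.round(d['pixel']),unproj(C,d['pixel'],z).round(3)[0])
print(get_clock())
E
```

```text
pics
top [0.47326092 0.08697095 1.09174858] 433.6472423505898
box_center 0.71 [150. 207.] [0.498 0.439 0.019]
box_center 0.59 [254. 211.] [0.494 0.178 0.019]
box_center 0.56 [198. 248.] [0.4   0.316 0.019]
corner 0.89 [412. 189.] [ 0.555 -0.206  0.036]
reader 0.68 [426. 230.] [ 0.456 -0.251  0.   ]
fence_far 0.71 [433. 198.] [ 0.535 -0.257  0.034]
fence_left 0.74 [402. 215.] [ 0.492 -0.181  0.034]
timer 0.93 [323. 238.] [0.429 0.005 0.   ]
parafilm_roll 0.75 [328. 180.] [ 0.576 -0.003  0.   ]
scene [ 1.22413202 -0.12613702  1.08116714] 531.2769086947819
box_center 0.84 [306. 200.] [0.5   0.177 0.019]
box_center 0.82 [345. 160.] [0.408 0.32  0.019]
box_center 0.7 [404. 174.] [0.498 0.447 0.019]
corner 0.67 [154. 254.] [ 0.547 -0.208  0.036]
reader 0.62 [131. 236.] [ 0.457 -0.254  0.   ]
fence_far 0.56 [133. 257.] [ 0.541 -0.253  0.034]
fence_far 0.5 [306. 205.] [0.525 0.169 0.034]
fence_left 0.49 [156. 231.] [ 0.485 -0.191  0.034]
timer 0.78 [231. 197.] [0.419 0.005 0.   ]
parafilm_roll 0.6 [246. 248.] [ 0.575 -0.     0.   ]
cryo_box_0 0.71 [424. 218.] [0.627 0.441 0.   ]
0.9
```

View pics/top0.png

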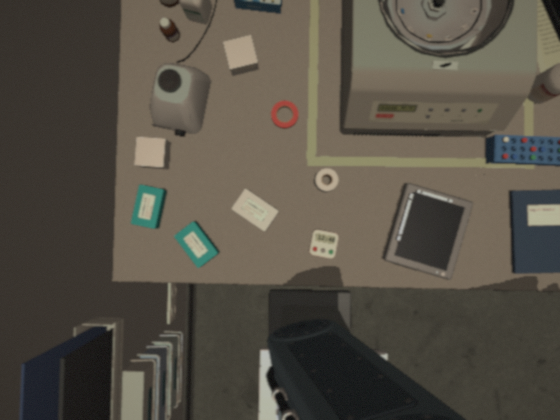

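View pics/scene0.png

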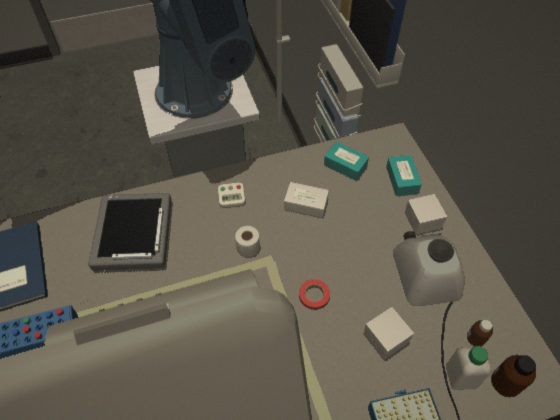

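The top view shows the white box at about (255,210), turquoise look-alikes at (148,207) and (197,244), and the reader at about (430,230) with its fences at the far left. The scene view agrees: white box (306,200), reader (131,235). Next I'll hover over the reader on the way to the box.

```bash
cat >> h.py <<'E'
def down(yaw):  # jaw axis (tool z) horizontal at yaw deg
    a=np.radians(yaw); x=np.array([0,0,-1.]); z=np.array([np.cos(a),np.sin(a),0]); return np.c_[x,np.cross(z,x),z]
E
python3 - <<'E'
from h import *
print(get_tcp_rot()); 
C=cam('wrist'); R=np.array(get_tcp_rot()); p=np.array(get_position())
print('cam in tcp',R.T@(-C[1].T@C[2]-p),'\n',R.T@C[1].T, C[0][0,0])
C=cam('top')
best=[r for r in regions_of('top','cuvette_box')]
for r in best:
    m=r['region'].astype(np.uint8); c=max(cv2.findContours(m,0,2)[0],key=cv2.contourArea)[:,0]
    print(r['score'],cv2.minAreaRect(unproj(C,c,.038)[:,:2].astype(np.float32)))
for y in (75,-105):
  for n,p,y in (('reader',[.42,-.25,.32],y),('box',[.45,.178,.30],y-30),):
    q=inverse_kinematics(p,down(y)); print(n,y,None if q is None else np.round(q))
E
```

```text
[[-3.34283152e-06  9.07783328e-01  4.19439423e-01]
 [-1.82792498e-06  4.19439423e-01 -9.07783328e-01]
 [-1.00000000e+00 -3.80127052e-06  2.57244501e-07]]
cam in tcp [-0.1312061   0.07887669 -0.00045389] 
 [[ 2.15480530e-04 -3.03205279e-01  9.52925240e-01]
 [ 2.24002036e-04 -9.52925223e-01 -3.03205324e-01]
 [ 9.99999952e-01  2.78792037e-04 -1.37418232e-04]] 292.5333468928136
0.84 ((0.411174476146698, 0.3170284628868103), (0.10088124871253967, 0.06690989434719086), 38.12186813354492)
0.8 ((0.49637213349342346, 0.17776957154273987), (0.09944622963666916, 0.060737598687410355), 56.3119010925293)
0.64 ((0.4988032281398773, 0.4367876648902893), (0.07565517723560333, 0.10352667421102524), 79.06838989257812)
0.58 ((0.5722626447677612, 0.005063246935606003), (0.05160074308514595, 0.056846827268600464), 46.18931579589844)
reader 75 [ -45.   -4.   99.   -0.   85. -120.]
box 45 [  7.  -4. 101.  -0.  82. -38.]
reader -105 [-45.  -4.  99.  -0.  85.  60.]
box -135 [  7.  -4. 101.  -0.  82. 142.]
```

```bash
python3 - <<'E'
from h import *
print(inverse_kinematics([.5,-.26,.26],down(-105)))
move_pose([.50,-.26,.26],down(-105)); wait(.3)
C=cam('wrist'); im=get_image('wrist'); np.savez('rd.npz',im=im,K=C[0],R=C[1],t=C[2])
for q,z in(('corner',.036),('reader',0),('fence_far',.034),('fence_left',.034)):
    for d in landmark_of('wrist',q)[:2]: print(q,round(d['score'],2),np.round(d['pixel']),unproj(C,d['pixel'],z).round(4)[0])
# rectified view at glass level: 0.5 mm/px in nominal reader frame
save(im,'rd.png')
print(get_clock())
E
```

```text
[-3.95398446e+01  8.54447242e+00  9.32974870e+01 -2.54444375e-14
  7.81580406e+01  6.54601554e+01]
corner 0.75 [227. 154.] [ 0.5481 -0.2052  0.036 ]
reader 0.93 [281. 206.] [ 0.4578 -0.2482  0.    ]
fence_far 0.86 [269. 148.] [ 0.5419 -0.2562  0.034 ]
fence_left 0.73 [227. 207.] [ 0.4844 -0.1843  0.034 ]
2.875
```

View pics/rd.png

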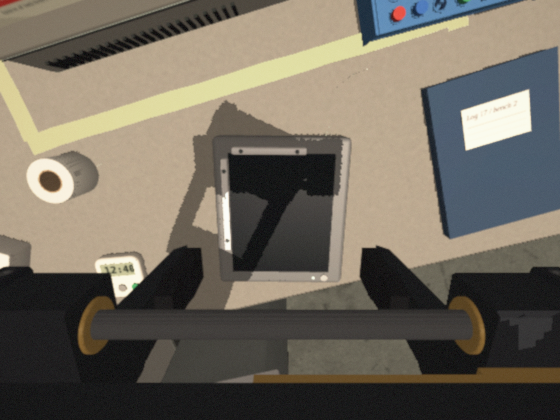

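```bash
cat > fit.py <<'E'
from h import *
from scipy.optimize import least_squares
d=np.load('rd.npz'); C=(d['K'],d['R'],d['t']); im=d['im']
def W(p,L):
    c,s=np.cos(p[2]),np.sin(p[2]); L=np.atleast_2d(L); return np.c_[p[0]+c*L[:,0]-s*L[:,1],p[1]+s*L[:,0]+c*L[:,1],L[:,2]]
def box(x0,x1,y0,y1,z): return np.array([[x0,y0,z],[x1,y0,z],[x1,y1,z],[x0,y1,z]])/1000
glass=box(-80.5,80.5,-65.5,65.5,36); ff=box(80,88,-23,65,46); fl=box(-38,80,65,73,46); hs=box(-100,100,-85,85,36)
if __name__=='__main__':
    L=np.array([[.08,.065,.036],[0,0,0],[.084,.021,.034],[.021,.069,.034]])
    px=np.array([[227,154],[281,206],[269,148],[227,207.]])
    p=least_squares(lambda p:(proj(C,W(p,L))-px).ravel(),[.457,-.25,-.26]).x; print(p,np.degrees(p[2]))
    s=4; x0,y0=200,125
    big=cv2.resize(im[y0:y0+165,x0:x0+165],None,fx=s,fy=s,interpolation=cv2.INTER_CUBIC)[:600].copy()
    for sh,col in((glass,(255,0,0)),(ff,(0,255,0)),(fl,(0,255,255)),(hs,(255,0,255))):
        q=(proj(C,W(p,sh))-[x0,y0]+.5)*s-.5; cv2.polylines(big,[np.round(q).astype(int)],True,col,1)
    big=np.clip(big.astype(int)*1.6,0,255).astype(np.uint8)
    save(big,'fit.png')
E
python3 fit.py
```

```text
[ 0.45347098 -0.2503525  -0.24655934] -14.12680940489285
```

View pics/fit.png

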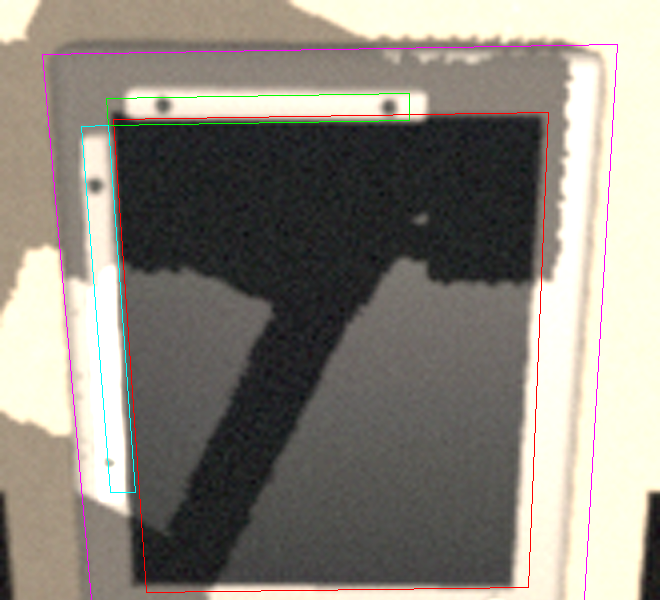

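```bash
python3 - <<'E'
from fit import *
P=lambda u:(np.array(u,float)+.5)/4-.5+[200,125]
px=np.array([P(u) for u in((545,117),(513,584),(133,585))]); L=np.array([[80.5,-65.5,36],[-80.5,-65.5,36],[-80.5,65.5,36]])/1000
f=lambda p:(proj(C,W(p,L))-px).ravel()
r=least_squares(f,[.453,-.25,-.25]); print(r.x,np.degrees(r.x[2]),r.fun.round(2))
# check: fence edges
for u,z in(((130,121),.046),((426,121),.046),((128,95),.046),((427,93),.046),((105,135),.046),((127,510),.046),((117,121),.036)):
    w=unproj(C,P(u),z)[0]; c,s=np.cos(r.x[2]),np.sin(r.x[2]); e=w[:2]-r.x[:2]; print(u,(1000*np.array([c*e[0]+s*e[1],-s*e[0]+c*e[1]])).round(1))
p=r.x; print('corner',W(p,[.08,.065,.036]),'box seat',W(p,[.03,.034,.055]))
# view box
move_pose([.53,.23,.26],down(-33.7)); wait(.3)
C=cam('wrist'); im=get_image('wrist'); save(im,'bx.png')
for q in regions_of('wrist','cuvette_box'):
    m=q['region'].astype(np.uint8); c=max(cv2.findContours(m,0,2)[0],key=cv2.contourArea)[:,0]
    print(q['score'],q['bbox'],cv2.minAreaRect(unproj(C,c,.038)[:,:2].astype(np.float32)))
for d in landmark_of('wrist','box_center'): print(d, unproj(C,d['pixel'],.019))
np.savez('bx.npz',im=im,K=C[0],R=C[1],t=C[2]); print(get_clock())
E
```

```text
[ 0.45519303 -0.24794549 -0.2712983 ] -15.544247641891035 [ 0.01 -0.77  0.31  1.01 -0.33  0.03]
(130, 121) [78.6 57.8]
(426, 121) [ 79.4 -28.9]
(128, 95) [86.1 58.1]
(427, 93) [ 87.5 -28.9]
(105, 135) [74.5 65.3]
(127, 510) [-47.2  64.1]
(117, 121) [77.3 63.4]
corner [[ 0.54968579 -0.20676154  0.036     ]] box seat [[ 0.49320714 -0.22322856  0.055     ]]
0.83 [281.9, 222.3, 51.1, 81.8] ((0.5002335906028748, 0.18086834251880646), (0.10734829306602478, 0.06152447685599327), 57.00497817993164)
0.74 [152.9, 44.0, 115.5, 85.1] ((0.5020132660865784, 0.43610161542892456), (0.07181850075721741, 0.10520787537097931), 79.40326690673828)
0.67 [164.1, 173.2, 69.3, 92.2] ((0.4156544804573059, 0.31783512234687805), (0.10425880551338196, 0.07096216827630997), 38.65237808227539)
{'pixel': [282.6, 222.2], 'score': 0.92} [[0.4979258  0.17790416 0.019     ]]
{'pixel': [154.5, 36.8], 'score': 0.75} [[0.50142107 0.44356199 0.019     ]]
{'pixel': [165.9, 171.7], 'score': 0.58} [[0.41154249 0.31890856 0.019     ]]
5.1083
```

View pics/bx.png

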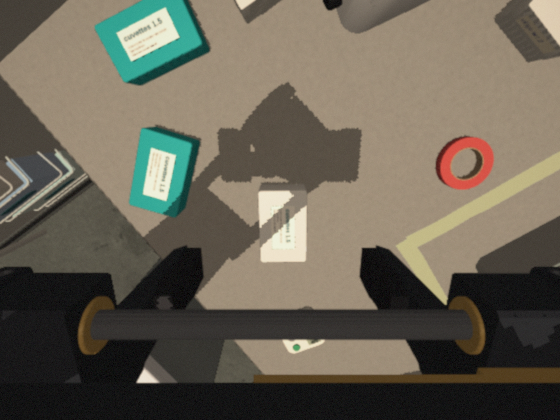

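The box sits upright in the wrist view at (283,223), aligned with the jaws, at (0.498, 0.178). I'll grasp it now, lift it, and check whether the tip is reachable.

```bash
cat >> h.py <<'E'
from scipy.spatial.transform import Rotation as Ro
def tip(R,deg): return R@Ro.from_euler('z',deg,degrees=True).as_matrix()
E
python3 - <<'E'
from h import *
R=down(-33.5); x,y=.498,.178
move_pose([x,y,.12],R); 
print('stop',line_to([x,y,.029],feed=.08,stop_force=8)); print(get_position())
gripper_to(.04); wait(.3); print('w',get_grip_width())
f0=np.array(get_contact_force())
print('stop',line_to([x,y,.185],feed=.1)); wait(.3); print('w',get_grip_width(),'dF',np.array(get_contact_force())-f0)
q0=get_joint_positions(); print(np.round(q0))
for a in(35,-35):
    for z in (.185,.2):
        q=inverse_kinematics([x,y,z],tip(R,a)); print(a,z,None if q is None else np.round(q))
C=cam('wrist'); im=get_image('wrist'); save(im,'held.png'); print(get_clock(),get_wrist_torque())
E
```

```text
stop False
[0.49852361 0.17807853 0.02956122]
w 0.061644824295261046
stop False
w 0.061420357668000754 dF [ 0.20638912  0.79173353 -4.90156124]
[  7.   9. 102.   0.  69.  40.]
35 0.185 [-12.  -3. 122.  41.  55.  -1.]
35 0.2 [-12.  -4. 121.  40.  56.   1.]
-35 0.185 [ 18.  29.  82. -21.  97.  55.]
-35 0.2 [ 18.  28.  82. -21.  98.  54.]
9.9167 [-0.0594426  -0.08775264  0.02647183]
```

View pics/held.png

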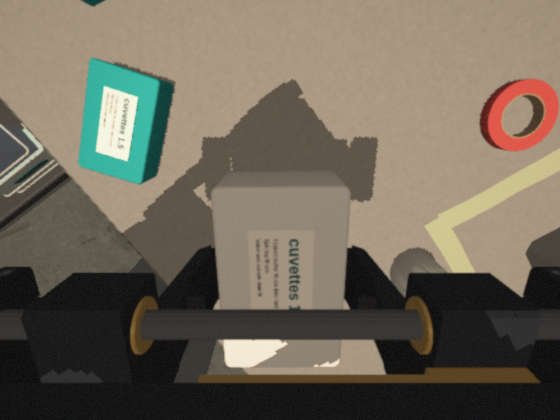

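The box is held squarely: its end edge is at row ~187 and centred at column 281. Now I'll tip it toward the robot side, hold, and level it again.

```bash
python3 - <<'E'
from h import *
R=down(-33.5); p=[.498,.178,.185]; t0=get_clock()
for a in(18,36): move_pose(p,tip(R,a))
print('dur',get_clock()-t0); wait(1.3)
Rt=np.array(get_tcp_rot()); print('tilt',np.degrees(np.arccos(-Rt[2,0])),'w',get_grip_width(),get_position())
C=cam('wrist'); im=get_image('wrist')
for a in(18,0): move_pose(p,tip(R,a))
wait(.3); im2=get_image('wrist'); C=cam('wrist')
save(cv2.resize(np.vstack([im[100:400],im2[100:400]]),None,fx=.95,fy=.95),'tip.png'); 
T=np.array(get_position()); 
for px in((281,187),(281,172)): 
  for z in (T[2]+.009,T[2]-.029): print(px,z,(unproj(C,px,z)[0]-T)@np.array(get_tcp_rot()))
print('w',get_grip_width(),get_clock())
E
```

```text
dur 0.9000000000000004
tilt 36.00030864929642 w 0.06150538362726344 [0.49798695 0.17799159 0.18500166]
(281, 187) 0.19395848492546644 [-0.00895628  0.04925049 -0.00029234]
(281, 187) 0.15595848492546643 [ 0.02903555  0.03998238 -0.0003161 ]
(281, 172) 0.19395848492546644 [-0.00895052  0.0557543  -0.00029321]
(281, 172) 0.15595848492546643 [ 0.0290431   0.04850789 -0.00031724]
w 0.061527891304439704 13.4167
```

View pics/tip.png

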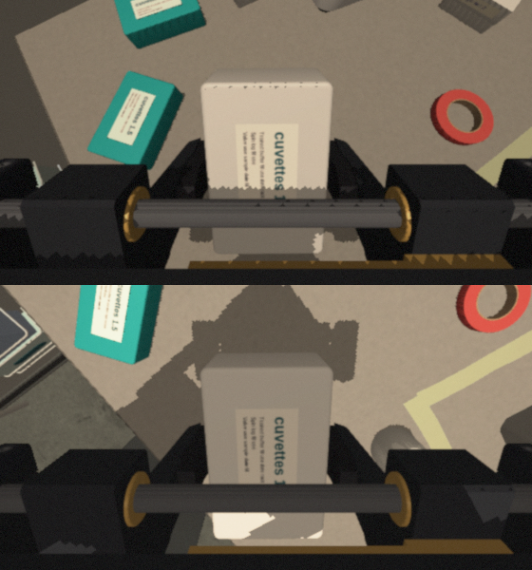

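The tip reached 36° and the box is level again. The grip is unchanged, and the box end is about 50 mm from the TCP, so the box is centred. Next I'll carry it to the reader and lower it 12 mm clear of both fences.

```bash
cat >> h.py <<'E'
YAW=-15.1
c_,s_=np.cos(np.radians(YAW)),np.sin(np.radians(YAW)); ex=np.array([c_,s_,0]); ey=np.array([-s_,c_,0])
_a=np.radians(-15.54); CORN=np.array([.4552+np.cos(_a)*.0788-np.sin(_a)*.065,-.2479+np.sin(_a)*.0788+np.cos(_a)*.065,0])
SEAT=CORN-.05*ex-.031*ey
RP=down(YAW-90)
E
python3 - <<'E'
from h import *
print(CORN,SEAT); P=SEAT-.012*ex-.012*ey
move_pose([*P[:2],.13],RP); wait(.2)
print('f',get_contact_force())
print('stop',line_to([*P[:2],.074],feed=.08)); wait(.3); f0=np.array(get_contact_force()); print(f0)
im=get_image('wrist'); save(im,'pre.png')
print('stop',line_to([*P[:2],.060],feed=.015,stop_force=4)); wait(.2)
print(get_position(),np.array(get_contact_force())-f0,get_wrist_torque(),get_clock(),get_grip_width())
E
```

```text
[ 0.54853358 -0.20638755  0.        ] [ 0.49218431 -0.22329198  0.        ]
f [ 0.01882647 -0.04016491 -1.18397759]
stop False
[ 0.73602577  0.03379597 -1.22013135]
stop True
[ 0.47740224 -0.23169494  0.06518713] [-0.67740319 -0.46655274  6.93090805] [0.18375945 0.03298871 0.01277617] 17.175 0.06175640410654545
```

View pics/pre.png

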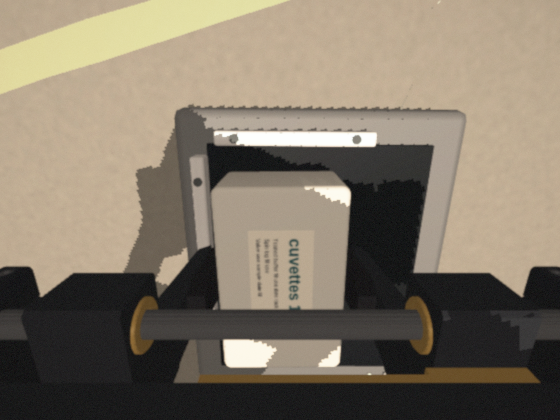

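Glass contact came at the expected height (TCP z = 0.065), and the box looks parallel to both fences. I'll relieve the down-load and press left, then far.

```bash
python3 - <<'E'
from h import *
def st(n):
    p=np.array(get_position()); f=np.array(get_contact_force()); d=p-SEAT
    print(n,'rel mm',(1000*np.array([d@ex,d@ey,p[2]])).round(2),'F',np.round([f@ex,f@ey,f[2]],2),'T',np.round(get_wrist_torque(),2),round(get_clock(),2))
P=np.array(get_position()); line_to([*P[:2],P[2]+.0003],RP,feed=.01); wait(.2); st('relieved')
P=np.array(get_position()); 
print(line_to(P+.008*ey,feed=.02,stop_force=12)); wait(.2); st('y8')
P=np.array(get_position()); print(line_to(P+.012*ey,feed=.01,stop_force=10)); wait(.2); st('y press')
P=np.array(get_position()); print(line_to(P+.008*ex,feed=.02,stop_force=12)); wait(.2); st('x8')
P=np.array(get_position()); print(line_to(P+.012*ex,feed=.01,stop_force=10)); wait(.2); st('x press')
E
```

```text
relieved rel mm [-12.27 -11.88  65.22] F [-0.19 -0.12 -0.74] T [-0.01 -0.04 -0.05] 17.65
False
y8 rel mm [-12.27  -3.88  65.2 ] F [-0.28  0.86 -0.17] T [0.11 0.07 0.02] 18.41
True
y press rel mm [-12.27  -0.58  65.25] F [ 0.01 -1.37  5.46] T [-0.11  0.01 -0.05] 19.24
True
x8 rel mm [-11.73  -0.63  65.24] F [0.32 0.08 4.38] T [ 0.25 -0.13 -0.01] 19.7
False
x press rel mm [-0.86 -0.74 65.23] F [-6.49 -1.21  8.63] T [0.31 0.67 0.12] 21.26
```

```bash
cat >> h.py <<'E'
def st(n):
    p=np.array(get_position()); f=np.array(get_contact_force()); d=p-SEAT
    print(n,'rel mm',(1000*np.array([d@ex,d@ey,p[2]])).round(2),'F',np.round([f@ex,f@ey,f[2]],2),'T',np.round(get_wrist_torque(),2),round(get_clock(),2),flush=True); return f@ex,f@ey,f[2]
def go(x,y,z): line_to(np.array([*(SEAT+x/1000*ex+y/1000*ey)[:2],z/1000]),RP,feed=.01); wait(.25)
E
python3 - <<'E'
from h import *
for c in((.27,-.6,65.6),(.27,0,65.6),(.27,.5,65.6),(.27,1.,65.6),(.27,1.5,65.6)):
    go(*c); f=st(c)
    if f[1]<-12: break
E
```

```text
(0.27, -0.6, 65.6) rel mm [ 5.000e-02 -6.800e-01  6.525e+01] F [-1.09 -2.79 -0.93] T [-0.27  0.39 -0.07] 21.76
(0.27, 0, 65.6) rel mm [ 0.1  -0.56 65.32] F [-2.56 -4.93 -0.16] T [-0.62  0.63 -0.11] 22.26
(0.27, 0.5, 65.6) rel mm [ 0.07 -0.49 65.35] F [-3.08 -7.39 -1.32] T [-0.92  0.78 -0.17] 22.76
(0.27, 1.0, 65.6) rel mm [ 0.1  -0.47 65.41] F [-3.66 -7.82 -1.17] T [-1.22  0.99 -0.25] 23.26
(0.27, 1.5, 65.6) rel mm [ 0.08 -0.37 65.43] F [-4.09 -9.84 -1.68] T [-1.51  1.08 -0.3 ] 23.76
```

```bash
python3 - <<'E'
from h import *
for c in[(x,1.2,65.4) for x in(.3,.8,1.3,1.8,2.3,2.8,3.3,3.8,4.3)]:
    go(*c); f=st(c)
    if f[0]<-12: break
save(get_image('wrist'),'press.png'); print(get_grip_width())
E
```

```text
(0.3, 1.2, 65.4) rel mm [ 0.1  -0.41 65.34] F [-4.16 -9.64  0.34] T [-1.24  1.05 -0.26] 24.26
(0.8, 1.2, 65.4) rel mm [ 0.19 -0.42 65.32] F [-5.85 -9.77  1.18] T [-1.18  1.33 -0.26] 24.76
(1.3, 1.2, 65.4) rel mm [ 0.37 -0.44 65.32] F [-8.15 -9.61  3.28] T [-1.15  1.52 -0.15] 25.26
(1.8, 1.2, 65.4) rel mm [ 0.85 -0.46 65.35] F [-7.72 -9.71  3.2 ] T [-1.17  1.59 -0.14] 25.76
(2.3, 1.2, 65.4) rel mm [ 1.35 -0.43 65.34] F [-7.6 -9.3  3.6] T [-1.2   1.6  -0.18] 26.26
(2.8, 1.2, 65.4) rel mm [ 1.45 -0.41 65.3 ] F [-9.49 -8.54  4.62] T [-1.06  1.75 -0.23] 26.76
(3.3, 1.2, 65.4) rel mm [ 1.49 -0.42 65.31] F [-12.01 -10.21   6.53] T [-1.06  2.05 -0.26] 27.26
0.06176510746122303
```

View pics/press.png

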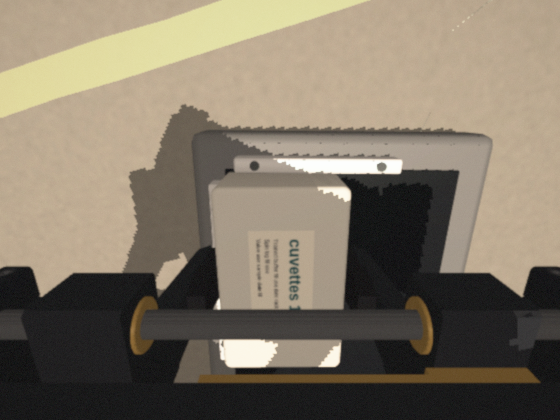

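The box end meets the far fence's lower edge at row ~173, and it sits along the left fence at column ~215. It has not rotated in the grip. I'll take one confirming step, check it holds steady, check the bystanders, then hand in.

```bash
python3 - <<'E'
from h import *
go(3.8,1.4,65.4); a=st('confirm'); wait(1.0); f=st('hold'); print(get_grip_width())
im=get_image('top'); C=cam('top')
for q in('timer','parafilm_roll','cryo_box_0','box_center'):
    for d in landmark_of('top',q)[:3]: print(q,round(d['score'],2),np.round(d['pixel']),unproj(C,d['pixel'],.055 if q=='box_center' else 0)[0].round(3))
p=np.array(get_position()); tip_=np.array(get_tcp_rot())[:,0]; print('tool tilt deg',np.degrees(np.arccos(-tip_[2])))
if f[0]<-9 and f[1]<-7 and abs((p-SEAT)@ex-.0015)<.0006: close_job(); print('closed',get_clock())
E
```

```text
confirm rel mm [ 1.57 -0.41 65.34] F [-13.74 -10.5    8.19] T [-1.09  2.4  -0.25] 27.81
hold rel mm [ 1.57 -0.42 65.33] F [-14.62 -11.07   8.64] T [-1.14  2.47 -0.31] 28.81
0.06171240298518406
timer 0.88 [325. 240.] [0.425 0.001 0.   ]
timer 0.64 [426. 232.] [ 0.452 -0.252  0.   ]
parafilm_roll 0.75 [326. 178.] [0.582 0.002 0.   ]
cryo_box_0 0.69 [155. 154.] [0.635 0.436 0.   ]
cryo_box_0 0.33 [326. 176.] [0.586 0.001 0.   ]
box_center 0.73 [196. 246.] [0.407 0.313 0.055]
box_center 0.71 [421. 213.] [ 0.497 -0.221  0.055]
box_center 0.71 [148. 206.] [0.5   0.43  0.055]
tool tilt deg 0.33633855623787046
the job is handed in; nothing more can be done
the job is handed in; nothing more can be done
```

I did the job in the order asked and handed it in at about 29 s of the 64 s. At hand-in the box was flat on the glass, still gripped and pressed into the corner.

- **Lift and tip:** I gripped the white box across its 62 mm side and lifted it about 155 mm. I tipped it end-down by 36°, held it there for 1.3 s, and levelled it in the air.
- **Placing:** The box met the glass at the expected height, TCP z about 65 mm.
- **Final press:** It was steady over a 1 s hold, at about 14.6 N on the far fence and 11 N on the left fence. Further pushing barely moved the box, and the grip width stayed at 61.7 mm. The tool was 0.3° off vertical.
- **Box position:** The top camera put the box centre at (0.497, −0.221), within about 4 mm of the seat I had computed from the reader's pose.
- **Bystanders:** The timer and film roll were where they had been, to within 4 to 7 mm of detection noise. The cryo box was also in place within about 10 mm, but that compares readings from two different cameras.

**Checks that disagreed:**
- My first press toward the far fence reached 6.5 N from friction alone, so I reduced the load on the glass and pressed again.
- Contact with the far fence came about 1.5 mm beyond the position I got from the fence edges. That agrees with the position from the glass outline.
- Some downward load of about 8.6 N remained on the glass at the end.

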